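Sort the shelf handful, telling the full tin from the empty one by heft

TASK

Tidy the shelf: lay the stainless bottle opener along the long birch rest, wholly on it between its raised ends, and stand the bike bell upright in the round dish. The two sealed tins look alike but one is full of bearing balls and the other is empty: judge by their weight, then stand the full tin upright in the square birch tray and the empty one upright in the six-sided tray, each flat on the tray's floor. Let go of everything, and leave the watch dock and the pill organiser where they stand.

Things in the scene. Friction and masses are not known exactly. Their poses are not given: they have to be found in the camera images.
- opener_c (a point): Stainless bottle opener lying flat, 110 mm long, 10 mm thick, 0.08-0.14 kg. Point: half-way along and half-way up (5 mm above its underside); x along its length towards the open head, z up. From x = -55 to +17 mm it is a plain bar handle 22 mm wide (along y); the head beyond is 34 mm wide. Its head may end towards either end of the rest.
- bell_c (a point): Yellow bike bell standing on its black foot (disc, 44 mm dia., 14 mm high), 50 mm high, 0.07-0.12 kg. Point: on its axis, 25 mm above its underside; z up. Its round upright wall, 50 mm dia., spans 14 to 36 mm above the underside; a dome above. A black thumb lever 14 mm wide sticks out along +x to 44 mm from the axis, 8 to 18 mm up: grip beside it, closing within 40 degrees of y.
- tin_a_c (a point): One of two identical sealed upright metal tins, silvery cylinder 52 mm in diameter, 66 mm high. Point: its centre, 33 mm above its underside; z up. One is full of steel bearing balls (0.36 to 0.48 kg), the other empty (0.06 to 0.08 kg); they look the same, only the weight when lifted tells which, and the name says nothing about it.
- tin_b_c (a point): One of two identical sealed upright metal tins, silvery cylinder 52 mm in diameter, 66 mm high. Point: its centre, 33 mm above its underside; z up. One is full of steel bearing balls (0.36 to 0.48 kg), the other empty (0.06 to 0.08 kg); they look the same, only the weight when lifted tells which, and the name says nothing about it.
- long_rest: Fixed long birch rest for the opener: a flat board 155 mm long (along x) and 64 mm wide (along y), top face 12 mm above the shelf, with a raised stop 8 mm thick across each end (to 22 mm above the shelf), 139 mm clear between the stops; its long sides are open. Origin: centre of its underside, on the shelf; z up.
- round_dish: Fixed round birch dish for the bell, 86 mm outside and 76 mm inside diameter, floor 5 mm above the shelf, low rim to 9 mm above the shelf. Origin: centre of its underside, on the shelf; z up.
- square_tray: Fixed square birch tray for the full tin, 92 mm outside and 82 mm inside, floor 5 mm above the shelf, low rim to 11 mm. Origin: centre of its underside, on the shelf; x and y square to its sides, z up.
- hex_tray: Fixed six-sided birch tray for the empty tin, 92 mm outside and 82 mm inside across the flats, floor 5 mm above the shelf, low rim to 11 mm. Origin: centre of its underside, on the shelf; x points to the middle of one side, z up.
- watch_dock: Black smartwatch dock, loose, 66 x 62 mm foot and 56 mm high; leave it alone. Origin: centre of its underside; z up.
- organiser: Clear plastic pill organiser with six closed cells, loose, 90 x 60 x 26 mm; leave it alone. Origin: centre of its underside; x along its length, z up.
Things that resemble listed ones, but are neither listed nor needed, are in the scene too. Leave any purple or turquoise look-alike of the round_dish alone.

How it is judged (in metres and radians):
At the end, for the whole second after the job is handed in: Full tin in square tray (within 22 mm of its middle), empty tin in six-sided tray (20), bell in dish (19), each flat on the floor, tilt under 0.08 rad; opener on the rest within 17 mm sideways, 24 in all, 0.32 rad of its length. All at rest; dock and organiser moved under 25 mm ((((horizontal distance between tin_a_c and square_tray below 0.022 m and z of tin_a_c in the frame of square_tray between 0.035 and 0.04 m and angle between tin_a_c's own z axis and vertical below 0.08 rad) and (horizontal distance between tin_b_c and hex_tray below 0.02 m and z of tin_b_c in the frame of hex_tray between 0.035 and 0.04 m and angle between tin_b_c's own z axis and vertical below 0.08 rad) and contact force between tin_a and square_tray above 2.2 N and contact force between tin_b and hex_tray below 1.6 N) or ((horizontal distance between tin_b_c and square_tray below 0.022 m and z of tin_b_c in the frame of square_tray between 0.035 and 0.04 m and angle between tin_b_c's own z axis and vertical below 0.08 rad) and (horizontal distance between tin_a_c and hex_tray below 0.02 m and z of tin_a_c in the frame of hex_tray between 0.035 and 0.04 m and angle between tin_a_c's own z axis and vertical below 0.08 rad) and contact force between tin_b and square_tray above 2.2 N and contact force between tin_a and hex_tray below 1.6 N)) and horizontal distance between bell_c and round_dish below 0.019 m and z of bell_c in the frame of round_dish between 0.027 and 0.032 m and angle between each of bell_c, opener_c's own z axis and vertical below 0.08 rad and horizontal distance between opener_c and long_rest below 0.024 m and z of opener_c in the frame of long_rest between 0.014 and 0.019 m and y of opener_c in the frame of long_rest between -0.017 and 0.017 m and angle between the x axis of opener_c and the x axis of long_rest, either way round below 0.32 rad and linear speed of each of opener, bell, tin_a, tin_b below 0.02 m/s and angular speed of each of opener, bell, tin_a, tin_b below 0.2 rad/s and distance of each of watch_dock, organiser from where it was at the start of the episode below 0.025 m); the robot touches nothing.
It fails at once if the watch dock is knocked away (distance of watch_dock from where it was at the start of the episode above 0.03 m).
It fails at once if the pill organiser is knocked away (distance of organiser from where it was at the start of the episode above 0.03 m).
It also fails if it takes over 118 s, if anything falls off the work surface, if the arm or the gripper's body presses on something with over 40 N, if the wrist force passes 120 N, or if a joint passes its speed limit or range.

ROBOT

A 6-joint arm with a two-finger parallel gripper is mounted at the origin on the work surface. World frame = base frame: x ahead of the robot, y to its left, z up, the work surface at z = 0. Lengths are in mm, angles in rad, forces in N, time in s.
With the tool pointing down it reaches from about 350 to 875 mm from the base axis. Payload 4.2 kg.
Tool frame: the origin (TCP) lies at the very end of the fingers, on their centre line; the grasp point (between the pads) lies 19 mm behind it; z points along the fingers, y is the line along which they close (so a half turn about z gives the same grasp; the last joint's range is limited). The gripper opens to 85 mm and grips with 20 to 120 N. Pads are 22 mm wide; open, the fingers measure 114 mm over their backs; the gripper's body (76 mm by 85 mm) begins 54 mm behind the grasp point. The pads swing forward as they close: fully open they stand 13 mm farther back than shut.
Start: joints at [1.464, 0.385, 0.008, 0, -1.194, -0.259], TCP at [223.527, 583.639, 231.312] pointing down, gripper open.
Joint ranges: [-3.14, 3.14], [-1.21, 2.06], [-1.07, 1.41], [-3.16, 2.05], [-2.99, -0.16], [-3.1, 3.1]. Speed limits (rad/s): [2.79, 2.79, 3.14, 3.14, 3.14, 3.14].

INTERFACE

Orientations are given as a unit quaternion [x, y, z, w].
In Python, from bench import arm, optics gives the robot as it stands. The module is installed in compiled form; this text tells all that it offers.
- The arm moves only by the tool step_arm, never from a script. Its argument "motion" is a list of rows, each an object with "dr": the turn, a rotation vector about the tool's x, y, z in units of 8 degrees (1.0 is 8 degrees), a list of three; "slide": the shift along the tool's x, y, z in mm, a list of three; "jaw": the finger opening in mm, from 0 to 85.4. A call has exactly 8 rows; each row is the pose to reach, as a shift and turn from the pose commanded when the call began, along the tool's axes at that moment; what a row does not reach only later rows make up. A row lasts 1/8 s, in which the tool goes at most 62.5 mm and 10.7 degrees, less where a joint would pass 70% of its speed; a pose out of reach is approached as far as the arm can. A call with a gripper value outside its range is refused whole. The fingers move at their own pace and stop on an object; the grip force is fixed at half the most. Time passes only in rows, so rows that repeat a pose let the fingers close, or fill a call up. It gives the time, the measured TCP pose, the force, the opening and the grip force at its end, in the units of the state.
- arm.read_state(): the state, without advancing time (a new reading comes with each control period).
- optics.get_image(name): name is "scene" or "top" or "wrist"; returns the picture (384x512x3 uint8, blue, green, red); there is no depth.
- optics.camera_info(name): a dict with "camera_matrix" (3x3 intrinsics, pixels), "view" (4x4, takes a point from world to camera coordinates); the wrist camera has in their place "T_tool_cam" (4x4, takes a point from camera to tool coordinates, whose origin is the TCP and whose axes are the flange's). Camera axes: x right, y up, looking along -z (the intrinsics and any distortion apply to the point x, -y, -z); pixel columns grow to the right and rows downward; lengths in mm; the calibration is good to about 2 mm. A picture is of the moment at which its call begins: read the wrist's pose just before it. camera_info takes no time and is no camera call.
- arm.job_done(): hands the job in; it is judged then, once.
The state is a dict: "clock": time; "joints": joint angles; "joint_vel": joint speeds; "joint_efforts": joint torques, N m; "position": TCP position; "ee_rot": TCP orientation; "contact_force": force on the tool from outside, world axes, zero at the start; "wrist_torque": the same for the moment, N m; "gripper_width": finger opening in mm; "grasp_force": force on a finger pad.
Only numpy, scipy, OpenCV 4.12 (cv2) and the standard library are available. Lean on these libraries where they do the work, as an engineer would, in place of code of your own. Each camera call takes 0.05 s, during which the arm holds its last target. There are 200 camera calls.

## Working session

There is one attempt and no reset: what is moved stays moved. The work goes in short steps, Python scripts to look and compute and a tool call to move; the robot and the scene stay as the last step left them, time stands still between calls to the robot, and variables do not carry over. Pictures are saved under pics/ and viewed, at most 14 in all, crops included, and the job is handed in when it is done.

Besides the shell and the picture viewer there is one more tool, called after "Emit:" as name(argument=value, ...) on one line, values as JSON. step_arm: Moves the arm, as the interface text tells. Its arguments: {"type":"object","properties":{"motion":{"type":"array","items":{"type":"object","properties":{"dr":{"type":"array","items":{"type":"number"}},"slide":{"type":"array","items":{"type":"number"}},"jaw":{"type":"number"}}}}},"required":["motion"]}

```bash
mkdir -p pics; python3 - <<'E'
from bench import arm, optics
import cv2
print(arm.read_state())
for n in("scene","top","wrist"):
    cv2.imwrite(f"pics/{n}0.png",optics.get_image(n)); print(n,optics.camera_info(n))
E
```

```text
{'clock': 0.0, 'joints': array([ 1.46363194e+00,  3.85570950e-01,  6.62778101e-03, -5.06088663e-04,
       -1.19400138e+00, -2.58565820e-01]), 'joint_vel': array([ 2.97401409e-04, -7.62993624e-04, -8.92476969e-04,  1.36532781e-03,
       -8.93019117e-05, -2.43463291e-03]), 'joint_efforts': array([-7.71944688e-04, -3.92284584e+01,  1.88400686e+01,  4.18613300e+00,
       -4.67093647e-03, -9.52394217e-07]), 'position': array([223.31094139, 583.11860421, 230.21261015]), 'ee_rot': array([ 9.83309142e-01, -1.81939338e-01, -1.53285886e-04,  1.08882205e-03]), 'contact_force': array([-0.28021489, -0.57200814, -0.22612453]), 'wrist_torque': array([-0.03363446,  0.0012818 ,  0.04322411]), 'grasp_force': 0.0, 'gripper_width': 85.65924098368019}
scene {'camera_matrix': array([[408.64370278,   0.        , 254.1841692 ],
       [  0.        , 408.64370278, 191.71539831],
       [  0.        ,   0.        ,   1.        ]]), 'view': array([[-8.18938085e-01,  5.73646560e-01,  1.64328261e-02,
         4.57729982e+02],
       [-3.40201719e-01, -5.08334534e-01,  7.91112376e-01,
         1.43650781e+02],
[... 534 characters left out ...]
 [-6.31447991e-02,  1.76280029e-03,  9.98002819e-01,
        -1.33052197e+03],
       [ 0.00000000e+00,  0.00000000e+00,  0.00000000e+00,
         1.00000000e+00]])}
wrist {'camera_matrix': array([[273.42894682,   0.        , 257.24372954],
       [  0.        , 273.42894682, 190.64240854],
       [  0.        ,   0.        ,   1.        ]]), 'T_tool_cam': array([[-1.54901010e-04,  9.58835309e-01,  2.83962718e-01,
         7.22836363e+01],
       [ 9.99999883e-01,  1.81814536e-05,  4.84105705e-04,
        -8.53536253e-01],
       [ 4.59014788e-04,  2.83962760e-01, -9.58835200e-01,
        -1.42288385e+02],
       [ 0.00000000e+00,  0.00000000e+00,  0.00000000e+00,
         1.00000000e+00]])}
```

View pics/top0.png

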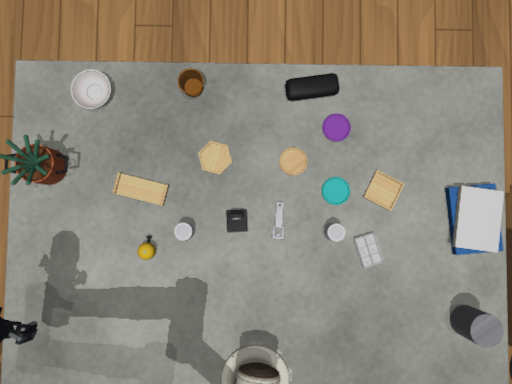

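View pics/scene0.png

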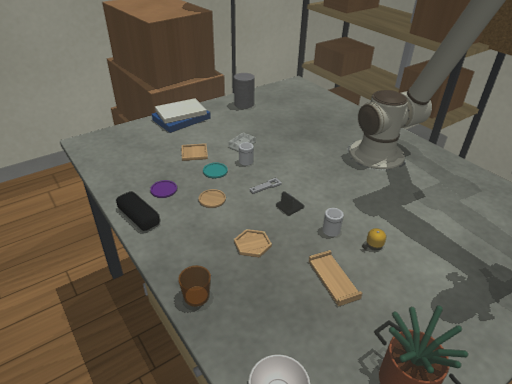

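The top view shows: rest (141,189), hex tray (215,157), dish (293,161), square tray (384,190), bell (146,251), tins (183,231) and (336,232), dock (237,220), opener (279,220) and organiser (368,250). The scene view agrees with this layout.

```bash
cat > h.py <<'E'
import numpy as np, cv2
from bench import arm, optics
from scipy.spatial.transform import Rotation as R
def cam(name, st=None):
    i=optics.camera_info(name); K=i["camera_matrix"]
    if "view" in i: T=np.linalg.inv(i["view"])
    else:
        M=np.eye(4); M[:3,:3]=R.from_quat(st["ee_rot"]).as_matrix(); M[:3,3]=st["position"]
        T=M@i["T_tool_cam"]
    return K,T
def ray(K,T,uv):
    d=np.array([(uv[0]-K[0,2])/K[0,0],-(uv[1]-K[1,2])/K[1,1],-1]); return T[:3,3],T[:3,:3]@d
def plane(K,T,uv,z):
    o,d=ray(K,T,uv); return o+d*(z-o[2])/d[2]
def proj(K,T,P):
    c=np.linalg.inv(T)@np.r_[P,1]; return K[0,0]*c[0]/-c[2]+K[0,2], K[1,1]*-c[1]/-c[2]+K[1,2]
def blobs(img,lo,hi,amin=60):
    m=cv2.inRange(cv2.cvtColor(img,cv2.COLOR_BGR2HSV),np.array(lo),np.array(hi))
    m=cv2.morphologyEx(m,cv2.MORPH_CLOSE,np.ones((3,3),np.uint8))
    cs,_=cv2.findContours(m,cv2.RETR_EXTERNAL,cv2.CHAIN_APPROX_NONE)
    return [c for c in cs if cv2.contourArea(c)>amin]
E
python3 - <<'E'
from h import *
im=cv2.imread("pics/top0.png");K,T=cam("top")
hsv=cv2.cvtColor(im,cv2.COLOR_BGR2HSV)
for p in [(141,189),(215,157),(293,161),(384,190),(146,251),(183,231),(336,232),(279,225),(260,240)]: print(p,hsv[p[1],p[0]])
def show(t,cs,z):
    for c in cs:
        u,_,_=cv2.minAreaRect(c)
        if not(90<u[0]<420 and 120<u[1]<270): continue
        w=np.array([plane(K,T,q,z)[:2] for q in c[:,0]],np.float32)
        (c0,s,a)=cv2.minAreaRect(w)
        print(t,np.round(u),"ctr",np.round(c0,1),"size",np.round(s,1),"ang",round(a,1))
show("birch",blobs(im,(8,60,110),(24,170,255)),9)
show("yellow",blobs(im,(18,171,80),(32,255,255)),25)
show("bright",blobs(im,(0,0,165),(179,40,255),40),66)
show("bright0",blobs(im,(0,0,150),(179,40,255),40),10)
cv2.imwrite("pics/topc.png",cv2.resize(im[130:280,95:415],None,fx=2.5,fy=2.5,interpolation=cv2.INTER_CUBIC))
E
```

```text
(141, 189) [ 18  93 203]
(215, 157) [ 22  76 204]
(293, 161) [ 18  93 203]
(384, 190) [ 23  75 203]
(146, 251) [ 25 171 182]
(183, 231) [126   7 194]
(336, 232) [126   7 196]
(279, 225) [126   6 200]
(260, 240) [ 41  13 157]
birch [140. 189.] ctr [560.6 352.2] size [157.3  64.7] ang 76.7
birch [384. 190.] ctr [ 565.9 -378.7] size [93.5 93.4] ang 63.5
birch [293. 161.] ctr [ 650.2 -105.9] size [84.5 84.2] ang 14.5
birch [214. 157.] ctr [658.2 131. ] size [ 92.1 102.4] ang 46.0
yellow [146. 250.] ctr [377.6 324.9] size [43.8 47.1] ang 0.7
bright [370. 250.] ctr [ 390.3 -321.9] size [86.8 59.9] ang 18.5
bright [338. 232.] ctr [ 439.3 -230.9] size [56.3 54.8] ang 45.5
bright [182. 232.] ctr [435.8 212.7] size [48.5 48.5] ang 1.2
bright [278. 220.] ctr [472.2 -58.3] size [102.9  31.4] ang 0.5
bright0 [339. 159.] ctr [ 658.3 -243.4] size [ 79.6 109.2] ang 35.5
bright0 [210. 267.] ctr [333.7 137.3] size [613.5 819.6] ang 21.4
bright0 [412. 193.] ctr [ 570.6 -466.5] size [547.7 764.3] ang 88.7
```

View pics/topc.png

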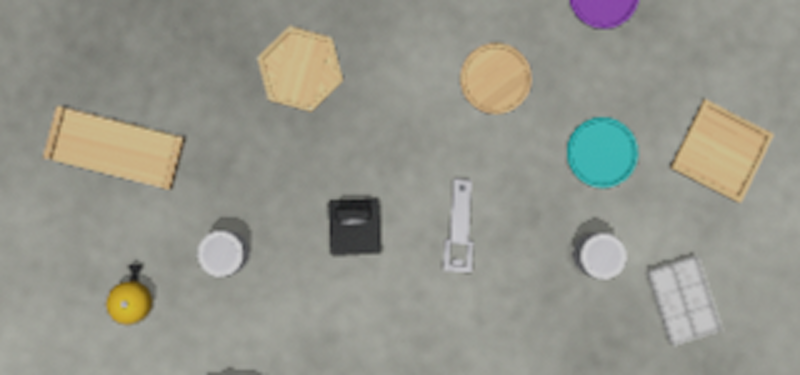

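The crop confirms the objects' sizes and headings. The opener's head points to −x and the bell's lever points to +x. I'll add a move helper and go above the left tin for a closer look.

```bash
cat >> h.py <<'E'
def yaw(st):
    m=R.from_quat(st["ee_rot"]).as_matrix(); return np.degrees(np.arctan2(m[1,0],m[0,0]))
def to(x,y,z,yw=None,st=None):
    st=st or arm.read_state(); Rm=R.from_quat(st["ee_rot"])
    s=Rm.inv().apply(np.array([x,y,z])-st["position"])
    yw=yaw(st) if yw is None else yw
    D=R.from_euler("z",yw,degrees=True)*R.from_quat([1,0,0,0])
    dr=np.degrees((Rm.inv()*D).as_rotvec())/8
    print("slide",np.round(s,1),"dist",round(np.linalg.norm(s)),"dr",np.round(dr,2))
def stt():
    s=arm.read_state(); print("t",round(s["clock"],2),"pos",np.round(s["position"],1),"yaw",round(yaw(s),1),"F",np.round(s["contact_force"],2),"w",round(s["gripper_width"],1),"g",round(s["grasp_force"],1)); return s
E
python3 - <<'E'
from h import *
im=cv2.imread("pics/top0.png");K,T=cam("top")
for n,p,z in [("opener",(278.5,220.5),10),("organiser",(368.5,249.5),26),("dock",(237,221),30)]: print(n,plane(K,T,p,z))
stt(); to(440,230,200)
E
```

```text
opener [470.48279131 -64.33569853  10.        ]
organiser [ 388.90990323 -328.81693566   26.        ]
dock [467.49388959  58.80200724  30.        ]
t 0.15 pos [223.4 583.2 230.5] yaw -21.0 F [ 0.27  0.03 -0.68] w 85.5 g 0.0
slide [328.6 252.3  30.9] dist 415 dr [ 0.01 -0.   -0.  ]
```

Emit:
step_arm(motion=[{"slide": [46,35,4],"dr": [0,0,0],"jaw": 85},{"slide": [93,71,8],"dr": [0,0,0],"jaw": 85},{"slide": [140,107,13],"dr": [0,0,0],"jaw": 85},{"slide": [187,143,18],"dr": [0,0,0],"jaw": 85},{"slide": [234,179,22],"dr": [0,0,0],"jaw": 85},{"slide": [281,215,27],"dr": [0,0,0],"jaw": 85},{"slide": [328,252,31],"dr": [0,0,0],"jaw": 85},{"slide": [328,252,31],"dr": [0,0,0],"jaw": 85}])

```text
clock: 1.15
position: [440.5, 227.6, 199.7]
ee_rot: [0.983, -0.185, -0.001, 0.001]
contact_force: [-0.2, -0.3, 0.3]
gripper_width: 85.0
grasp_force: 0.0
```

```bash
cat > look.py <<'E'
from h import *
import sys
st=stt(); im=optics.get_image("wrist"); cv2.imwrite(f"pics/{sys.argv[1]}.png",im); np.save(f"pics/{sys.argv[1]}.npy",[st],allow_pickle=True)
E
python3 look.py w1
```

```text
t 1.15 pos [440.5 227.6 199.7] yaw -21.3 F [-0.23 -0.34  0.33] w 85.0 g 0.0
```

View pics/w1.png

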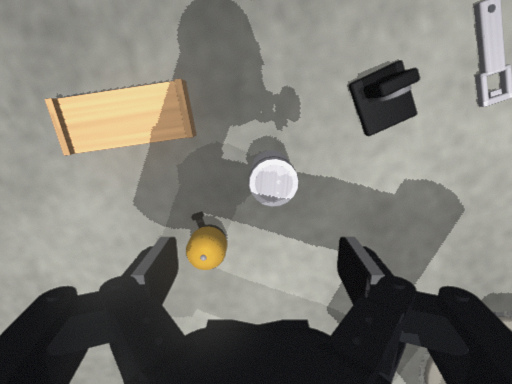

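The wrist view shows the tin top at (273,182), the bell dome at (207,247) with its pip at (204,258) and lever tip at (197,215), and the rest at about (121,117). Next I'll measure these.

```bash
python3 - <<'E'
from h import *
st=np.load("pics/w1.npy",allow_pickle=True)[0]; K,T=cam("wrist",st); im=cv2.imread("pics/w1.png")
def W(c,z): return np.array([plane(K,T,q,z)[:2] for q in c[:,0]],np.float32)
for lo,hi,z,t in [((0,0,185),(179,40,255),66,"tin"),((18,130,60),(34,255,255),30,"bell"),((8,50,90),(24,170,255),14,"rest")]:
    for c in blobs(im,lo,hi,200):
        w=W(c,z); a=cv2.minAreaRect(w); e=cv2.minEnclosingCircle(w); print(t,cv2.boundingRect(c),np.round(a[0],1),np.round(a[1],1),round(a[2],1),"circ",np.round(e[0],1),round(e[1],1))
p=plane(K,T,(204,258),50); l=plane(K,T,(197,216),14); print("pip",p,"lever",l, np.degrees(np.arctan2(l[1]-p[1],l[0]-p[0])))
E
```

```text
tin (238, 263, 90, 34) [326.4 240.9] [97.8 41.6] 47.5 circ [325.6 241.7] 51.7
tin (250, 159, 48, 41) [438. 210.] [50.6 40. ] 57.3 circ [433.8 212.7] 25.3
tin (358, 149, 67, 45) [396.5  97.6] [47.8 56.3] 24.3 circ [394.7  97.4] 34.0
tin (497, 113, 15, 36) [400.2 -18.2] [13.3 34.9] 79.4 circ [400.2 -19.1] 17.9
tin (481, 0, 31, 106) [474.9 -20. ] [26.4 90.9] 83.5 circ [475.2 -18.1] 45.7
bell (186, 227, 40, 43) [374.2 323.7] [48.3 61.5] 47.3 circ [374.3 323.8] 30.8
rest (186, 227, 41, 43) [367.4 330.5] [53.7 63. ] 66.8 circ [367.1 330.5] 33.0
rest (44, 78, 152, 78) [556.7 351.6] [163.9  65.6] 76.6 circ [557.4 352.2] 86.9
pip [372.10573265 323.7140945   50.        ] lever [413.98794578 321.83489254  14.        ] -2.5690661060240836
```

Emit:
step_arm(motion=[{"slide": [0,16,30],"dr": [0,0,0],"jaw": 85},{"slide": [0,16,75],"dr": [0,0,0],"jaw": 85},{"slide": [0,16,120],"dr": [0,0,0],"jaw": 85},{"slide": [0,16,155],"dr": [0,0,0],"jaw": 85},{"slide": [0,16,173],"dr": [0,0,0],"jaw": 85},{"slide": [0,16,173],"dr": [0,0,0],"jaw": 60},{"slide": [0,16,173],"dr": [0,0,0],"jaw": 45},{"slide": [0,16,173],"dr": [0,0,0],"jaw": 40}])

```text
clock: 2.2
position: [434.5, 217.1, 28.5]
ee_rot: [0.983, -0.181, 0.001, -0.001]
contact_force: [-0.1, -0.1, -0.2]
gripper_width: 51.0
grasp_force: 62.3
```

Emit:
step_arm(motion=[{"slide": [0,0,0],"dr": [0,0,0],"jaw": 40},{"slide": [0,0,0],"dr": [0,0,0],"jaw": 40},{"slide": [0,0,-5],"dr": [0,0,0],"jaw": 40},{"slide": [0,0,-20],"dr": [0,0,0],"jaw": 40},{"slide": [0,0,-50],"dr": [0,0,0],"jaw": 40},{"slide": [0,0,-80],"dr": [0,0,0],"jaw": 40},{"slide": [0,0,-100],"dr": [0,0,0],"jaw": 40},{"slide": [0,0,-100],"dr": [0,0,0],"jaw": 40}])

```text
clock: 3.2
position: [434.5, 216.4, 128.6]
ee_rot: [0.983, -0.182, 0.001, -0.001]
contact_force: [-0.4, -0.8, -1.1]
gripper_width: 51.4
grasp_force: 62.4
```

```bash
python3 -c "
from h import *
stt(); to(658,131,150); to(566,-379,150)"
```

```text
t 3.2 pos [434.5 216.4 128.6] yaw -21.0 F [-0.42 -0.83 -1.12] w 51.4 g 62.4
slide [239.3  -0.3 -21.1] dist 240 dr [-0.02 -0.01  0.  ]
slide [335.9 508.8 -22.5] dist 610 dr [-0.02 -0.01  0.  ]
```

Fz changed by only about 1 N, so this tin is empty and goes to the hex tray. I'll hover short of it and look.

Emit:
step_arm(motion=[{"slide": [20,0,-5],"dr": [0,0,0],"jaw": 40},{"slide": [50,0,-10],"dr": [0,0,0],"jaw": 40},{"slide": [85,0,-20],"dr": [0,0,0],"jaw": 40},{"slide": [120,0,-30],"dr": [0,0,0],"jaw": 40},{"slide": [150,0,-40],"dr": [0,0,0],"jaw": 40},{"slide": [165,0,-50],"dr": [0,0,0],"jaw": 40},{"slide": [170,0,-50],"dr": [0,0,0],"jaw": 40},{"slide": [170,0,-50],"dr": [0,0,0],"jaw": 40}])

```text
clock: 4.2
position: [591.8, 154.9, 175.6]
ee_rot: [0.983, -0.182, -0.001, 0.001]
contact_force: [-0.4, 0.6, -1.5]
gripper_width: 50.9
grasp_force: 62.4
```

```bash
python3 look.py w2; python3 - <<'E'
from h import *
st=np.load("pics/w2.npy",allow_pickle=True)[0]; K,T=cam("wrist",st); im=cv2.imread("pics/w2.png")
for c in blobs(im,(8,50,90),(26,170,255),200):
    w=np.array([plane(K,T,q,9)[:2] for q in c[:,0]],np.float32)
    a=cv2.minAreaRect(w); e=cv2.minEnclosingCircle(w); print(cv2.boundingRect(c),np.round(a[0],1),np.round(a[1],1),round(a[2],1),"circ",np.round(e[0],1),round(e[1],1))
E
```

```text
t 4.2 pos [591.8 154.9 175.6] yaw -21.0 F [-0.38  0.63 -1.46] w 50.9 g 62.4
(49, 221, 136, 68) [555.3 354.9] [170.   74.7] 76.8 circ [556.9 354.7] 91.7
(209, 64, 99, 95) [655.4 130.8] [106.3  93.8] 15.9 circ [655.2 130.8] 53.7
(432, 0, 80, 81) [642.5 -98.5] [84.2 72.7] 69.0 circ [ 646.2 -102.2] 44.3
```

View pics/w2.png

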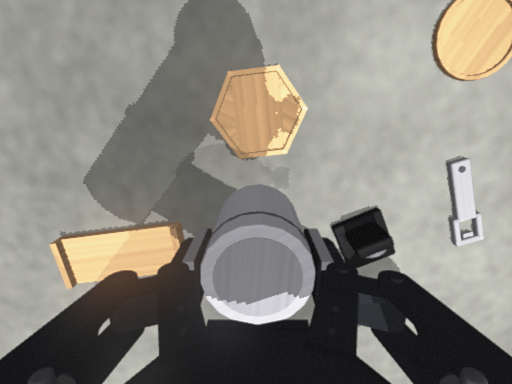

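The hex tray at pixel (259,112) measures (656,131) and the tin is held upright. Lowering it.

Emit:
step_arm(motion=[{"slide": [30,0,5],"dr": [0,0,0],"jaw": 40},{"slide": [60,0,20],"dr": [0,0,0],"jaw": 40},{"slide": [67,-1,50],"dr": [0,0,0],"jaw": 40},{"slide": [67,-1,85],"dr": [0,0,0],"jaw": 40},{"slide": [67,-1,115],"dr": [0,0,0],"jaw": 40},{"slide": [67,-1,130],"dr": [0,0,0],"jaw": 40},{"slide": [67,-1,138],"dr": [0,0,0],"jaw": 40},{"slide": [67,-1,138],"dr": [0,0,0],"jaw": 40}])

```text
clock: 5.25
position: [655.7, 132.4, 39.6]
ee_rot: [0.983, -0.182, 0.0, -0.0]
contact_force: [-0.4, 0.3, -0.1]
gripper_width: 50.7
grasp_force: 62.4
```

```bash
python3 -c "
from h import *
stt(); to(656,131,34)"
```

```text
t 5.25 pos [655.7 132.4  39.6] yaw -20.9 F [-0.36  0.34 -0.08] w 50.7 g 62.4
slide [0.8 1.2 5.6] dist 6 dr [-0. -0.  0.]
```

Emit:
step_arm(motion=[{"slide": [0,0,3],"dr": [0,0,0],"jaw": 40},{"slide": [0,0,5.5],"dr": [0,0,0],"jaw": 40},{"slide": [0,0,5.5],"dr": [0,0,0],"jaw": 40},{"slide": [0,0,5.5],"dr": [0,0,0],"jaw": 60},{"slide": [0,0,5.5],"dr": [0,0,0],"jaw": 80},{"slide": [0,0,5.5],"dr": [0,0,0],"jaw": 85},{"slide": [0,0,5.5],"dr": [0,0,0],"jaw": 85},{"slide": [0,0,-20],"dr": [0,0,0],"jaw": 85}])

```text
clock: 6.25
position: [654.0, 131.6, 57.2]
ee_rot: [0.983, -0.182, -0.002, 0.001]
contact_force: [-0.2, -0.3, 0.5]
gripper_width: 85.1
grasp_force: 0.0
```

```bash
python3 -c "
from h import *
stt(); to(373.5,324,150,-3); to(440,300,200)"
```

```text
t 6.25 pos [654.  131.6  57.2] yaw -21.0 F [-0.16 -0.3   0.5 ] w 85.1 g 0.0
slide [-331.2  -78.9  -91.7] dist 353 dr [ 0.02  0.03 -2.25]
slide [-260.7  -80.1 -142. ] dist 307 dr [0.03 0.03 0.  ]
```

Emit:
step_arm(motion=[{"slide": [0,0,-40],"dr": [0,0,-0.3],"jaw": 85},{"slide": [-30,-8,-92],"dr": [0,0,-0.7],"jaw": 85},{"slide": [-85,-20,-100],"dr": [0,0,-1.2],"jaw": 85},{"slide": [-145,-35,-100],"dr": [0,0,-1.8],"jaw": 85},{"slide": [-205,-49,-100],"dr": [0,0,-2.25],"jaw": 85},{"slide": [-265,-63,-100],"dr": [0,0,-2.25],"jaw": 85},{"slide": [-320,-76,-95],"dr": [0,0,-2.25],"jaw": 85},{"slide": [-331,-79,-92],"dr": [0,0,-2.25],"jaw": 85}])

```text
clock: 7.25
position: [372.5, 325.7, 151.7]
ee_rot: [1.0, -0.024, 0.0, -0.0]
contact_force: [1.1, 0.1, 0.3]
gripper_width: 85.2
grasp_force: 0.0
```

```bash
python3 look.py w3; python3 - <<'E'
from h import *
st=np.load("pics/w3.npy",allow_pickle=True)[0]; K,T=cam("wrist",st); im=cv2.imread("pics/w3.png")
for p in[(373.5,324,25),(373.5,324,50)]: print(proj(K,T,p))
for c in blobs(im,(18,130,60),(34,255,255),200):
  for z in (30,40,50):
    w=np.array([plane(K,T,q,z)[:2] for q in c[:,0]],np.float32)
    a=cv2.minAreaRect(w); print(cv2.boundingRect(c),np.round(a[0],1),np.round(a[1],1),round(a[2],1))
E
```

```text
t 7.25 pos [372.5 325.7 151.7] yaw -2.7 F [1.09 0.11 0.27] w 85.2 g 0.0
(np.float64(259.89767525056476), np.float64(182.9977255243767))
(np.float64(260.1195559999605), np.float64(189.9058323040102))
(235, 157, 50, 53) [373.5 324.3] [50.3 52.1] 55.9
(235, 157, 50, 53) [376.2 324.3] [48.4 50.1] 55.9
(235, 157, 50, 53) [378.9 324.2] [46.5 48.2] 55.9
```

View pics/w3.png

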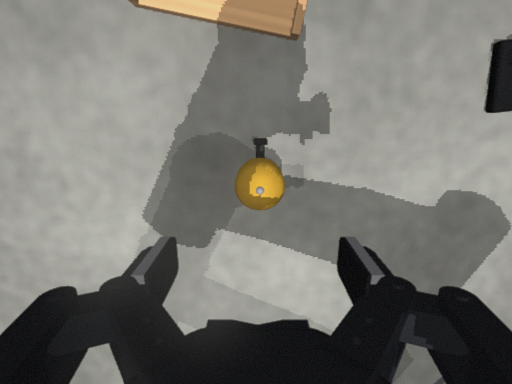

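The bell's pip is at (260,190) with the lever straight ahead at (260,145), matching the estimate of (373.7,324.2). Descending and gripping.

Emit:
step_arm(motion=[{"slide": [1,1.5,30],"dr": [0,0,0],"jaw": 85},{"slide": [1,1.5,70],"dr": [0,0,0],"jaw": 85},{"slide": [1,1.5,110],"dr": [0,0,0],"jaw": 85},{"slide": [1,1.5,135],"dr": [0,0,0],"jaw": 85},{"slide": [1,1.5,146],"dr": [0,0,0],"jaw": 85},{"slide": [1,1.5,146],"dr": [0,0,0],"jaw": 75},{"slide": [1,1.5,146],"dr": [0,0,0],"jaw": 50},{"slide": [1,1.5,146],"dr": [0,0,0],"jaw": 38}])

```text
clock: 8.3
position: [376.4, 323.7, 6.9]
ee_rot: [1.0, -0.026, 0.001, -0.001]
contact_force: [0.1, -0.7, 3.4]
gripper_width: 48.1
grasp_force: 61.6
```

Emit:
step_arm(motion=[{"slide": [0,0,0],"dr": [0,0,0],"jaw": 38},{"slide": [0,0,0],"dr": [0,0,0],"jaw": 38},{"slide": [0,0,0],"dr": [0,0,0],"jaw": 38},{"slide": [0,0,-15],"dr": [0,0,0],"jaw": 38},{"slide": [0,0,-45],"dr": [0,0,0],"jaw": 38},{"slide": [0,0,-85],"dr": [0,0,0],"jaw": 38},{"slide": [0,0,-120],"dr": [0,0,0],"jaw": 38},{"slide": [0,0,-130],"dr": [0,0,0],"jaw": 38}])

```text
clock: 9.3
position: [376.3, 323.9, 137.9]
ee_rot: [1.0, -0.026, 0.001, -0.002]
contact_force: [0.3, -0.3, -0.6]
gripper_width: 48.3
grasp_force: 62.0
```

```bash
python3 -c "
from h import *
stt(); to(580,-102,145)"
```

```text
t 9.3 pos [376.3 323.9 137.9] yaw -2.9 F [ 0.31 -0.25 -0.59] w 48.3 g 62.0
slide [225.4 414.8  -8.6] dist 472 dr [-0.03 -0.02  0.  ]
```

Emit:
step_arm(motion=[{"slide": [20,36,-15],"dr": [0,0,0],"jaw": 38},{"slide": [49,90,-25],"dr": [0,0,0],"jaw": 38},{"slide": [79,145,-30],"dr": [0,0,0],"jaw": 38},{"slide": [109,200,-30],"dr": [0,0,0],"jaw": 38},{"slide": [138,254,-30],"dr": [0,0,0],"jaw": 38},{"slide": [168,309,-25],"dr": [0,0,0],"jaw": 38},{"slide": [198,364,-20],"dr": [0,0,0],"jaw": 38},{"slide": [225,415,-15],"dr": [0,0,0],"jaw": 38}])

```text
clock: 10.3
position: [579.0, -105.2, 148.8]
ee_rot: [1.0, -0.026, -0.001, -0.0]
contact_force: [0.4, 0.4, -0.8]
gripper_width: 48.5
grasp_force: 62.0
```

```bash
python3 look.py w4; python3 - <<'E'
from h import *
st=np.load("pics/w4.npy",allow_pickle=True)[0]; K,T=cam("wrist",st); im=cv2.imread("pics/w4.png")
for c in blobs(im,(8,50,90),(26,170,255),500):
    w=np.array([plane(K,T,q,8)[:2] for q in c[:,0]],np.float32)
    a=cv2.minAreaRect(w); e=cv2.minEnclosingCircle(w); print(cv2.boundingRect(c),np.round(a[0],1),np.round(a[1],1),round(a[2],1),"circ",np.round(e[0],1),round(e[1],1))
to(652,-104,20)
E
```

```text
t 10.3 pos [ 579.  -105.2  148.8] yaw -3.0 F [ 0.39  0.43 -0.82] w 48.5 g 62.0
(206, 210, 58, 61) [515.2 -67. ] [ 26.3 100. ] 42.6 circ [508.4 -73.3] 50.1
(449, 124, 63, 106) [ 567.7 -369.3] [84.3 93.4] 63.8 circ [ 566.2 -368.9] 61.2
(213, 68, 86, 90) [ 647.3 -106. ] [85.1 85.1] 41.3 circ [ 647.  -105.7] 43.0
(0, 66, 79, 104) [649.  112.1] [76.3 97.1] 72.0 circ [653.3 125.4] 53.9
slide [ 70.7 -10.7 127.7] dist 146 dr [0.01 0.01 0.  ]
```

View pics/w4.png

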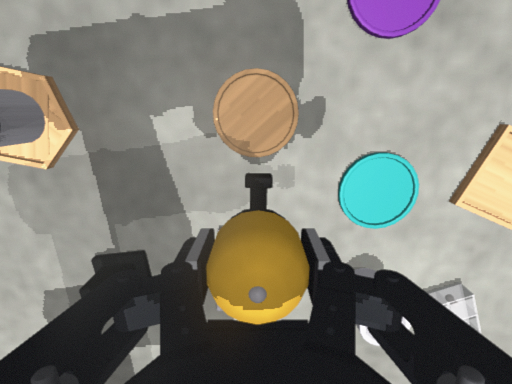

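The dish is at pixel (256,112), about (648,−106), and the bell is held level. Lowering it.

Emit:
step_arm(motion=[{"slide": [25,-1,5],"dr": [0,0,0],"jaw": 38},{"slide": [60,-3,15],"dr": [0,0,0],"jaw": 38},{"slide": [70.5,-3,45],"dr": [0,0,0],"jaw": 38},{"slide": [70.5,-3,80],"dr": [0,0,0],"jaw": 38},{"slide": [70.5,-3,110],"dr": [0,0,0],"jaw": 38},{"slide": [70.5,-3,125],"dr": [0,0,0],"jaw": 38},{"slide": [70.5,-3,130],"dr": [0,0,0],"jaw": 38},{"slide": [70.5,-3,130],"dr": [0,0,0],"jaw": 38}])

```text
clock: 11.35
position: [650.0, -103.8, 20.8]
ee_rot: [1.0, -0.026, 0.0, 0.0]
contact_force: [0.2, 0.2, 0.9]
gripper_width: 48.4
grasp_force: 62.1
```

```bash
python3 -c "
from h import *
stt(); to(649.5,-106,12)"
```

```text
t 11.35 pos [ 650.  -103.8   20.8] yaw -2.9 F [0.23 0.16 0.86] w 48.4 g 62.1
slide [-0.4  2.2  8.8] dist 9 dr [ 0.   -0.01 -0.  ]
```

Emit:
step_arm(motion=[{"slide": [0,2,4],"dr": [0,0,0],"jaw": 38},{"slide": [0,2,8],"dr": [0,0,0],"jaw": 38},{"slide": [0,2,9],"dr": [0,0,0],"jaw": 38},{"slide": [0,2,9],"dr": [0,0,0],"jaw": 55},{"slide": [0,2,9],"dr": [0,0,0],"jaw": 70},{"slide": [0,2,9],"dr": [0,0,0],"jaw": 80},{"slide": [0,2,5],"dr": [0,0,0],"jaw": 80},{"slide": [0,2,-30],"dr": [0,0,0],"jaw": 80}])

```text
clock: 12.35
position: [647.4, -105.9, 48.1]
ee_rot: [1.0, -0.026, -0.003, 0.0]
contact_force: [-0.4, 0.9, 1.1]
gripper_width: 80.1
grasp_force: 0.0
```

```bash
python3 -c "
from h import *
stt(); to(465,-70,150,0);to(439,-230,150,80)"
```

```text
t 12.35 pos [ 647.4 -105.9   48.1] yaw -3.0 F [-0.36  0.91  1.1 ] w 80.1 g 0.0
slide [-184.7  -26.3 -100.7] dist 212 dr [ 0.    0.05 -0.37]
slide [-202.3  134.9 -100.5] dist 263 dr [ -0.03   0.04 -10.37]
```

Emit:
step_arm(motion=[{"slide": [0,0,-40],"dr": [0,0,0],"jaw": 80},{"slide": [-20,-3,-90],"dr": [0,0,0],"jaw": 70},{"slide": [-70,-10,-103],"dr": [0,0,0],"jaw": 60},{"slide": [-125,-18,-103],"dr": [0,0,0],"jaw": 50},{"slide": [-165,-25,-102],"dr": [0,0,0],"jaw": 50},{"slide": [-178,-28,-102],"dr": [0,0,0],"jaw": 50},{"slide": [-180,-30,-102],"dr": [0,0,0],"jaw": 50},{"slide": [-180,-30,-102],"dr": [0,0,0],"jaw": 50}])

```text
clock: 13.35
position: [472.6, -66.5, 152.6]
ee_rot: [1.0, -0.026, 0.001, 0.0]
contact_force: [-0.4, -0.4, -0.0]
gripper_width: 50.4
grasp_force: 0.0
```

```bash
python3 look.py w5; python3 - <<'E'
from h import *
st=np.load("pics/w5.npy",allow_pickle=True)[0]; K,T=cam("wrist",st); im=cv2.imread("pics/w5.png")
print(proj(K,T,(470,-64,10)))
for v in (170,185,200):
 for c in blobs(im,(100,0,v),(179,40,255),500):
    w=np.array([plane(K,T,q,9)[:2] for q in c[:,0]],np.float32)
    a=cv2.minAreaRect(w); print(v,cv2.boundingRect(c),np.round(a[0],1),np.round(a[1],1),round(a[2],1))
E
```

```text
t 13.35 pos [472.6 -66.5 152.6] yaw -2.9 F [-0.43 -0.36 -0.03] w 50.4 g 0.0
(np.float64(255.93363947800938), np.float64(182.76927114107815))
170 (407, 199, 105, 91) [ 394.1 -311.3] [158.4  95. ] 54.0
170 (242, 134, 30, 96) [468.4 -64.5] [ 32.9 106.1] 87.1
185 (467, 210, 45, 80) [ 372.8 -336.9] [93.6 48.5] 17.9
185 (407, 199, 58, 52) [ 409.7 -264.2] [64.2 62.5] 87.1
185 (242, 140, 30, 90) [465.4 -64.3] [ 32.9 100.1] 87.1
200 (468, 211, 44, 79) [ 372.8 -337.5] [93.2 47.9] 18.4
200 (407, 199, 58, 52) [ 409.7 -264. ] [63.9 62.5] 87.1
200 (242, 140, 30, 90) [465.4 -64.3] [ 32.9 100.1] 87.1
```

View pics/w5.png

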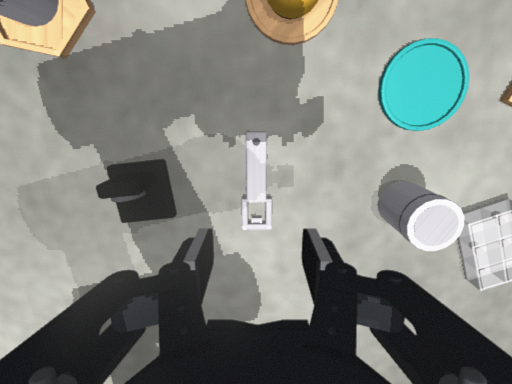

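The opener spans rows 131–230 at column 256, aligned with the tool, with its centre at (470,−64.5). I'll grip the handle at x≈474.

Emit:
step_arm(motion=[{"slide": [1.5,-2,30],"dr": [0,0,0],"jaw": 50},{"slide": [1.5,-2,70],"dr": [0,0,0],"jaw": 50},{"slide": [1.5,-2,110],"dr": [0,0,0],"jaw": 50},{"slide": [1.5,-2,135],"dr": [0,0,0],"jaw": 50},{"slide": [1.5,-2,146],"dr": [0,0,0],"jaw": 50},{"slide": [1.5,-2,149],"dr": [0,0,0],"jaw": 50},{"slide": [1.5,-2,149],"dr": [0,0,0],"jaw": 30},{"slide": [1.5,-2,149],"dr": [0,0,0],"jaw": 10}])

```text
clock: 14.4
position: [473.7, -64.6, 4.5]
ee_rot: [1.0, -0.026, 0.001, -0.0]
contact_force: [0.6, 0.1, 0.3]
gripper_width: 19.9
grasp_force: 58.7
```

Emit:
step_arm(motion=[{"slide": [0,0,0],"dr": [0,0,0],"jaw": 10},{"slide": [0,0,0],"dr": [0,0,0],"jaw": 10},{"slide": [0,0,0],"dr": [0,0,0],"jaw": 10},{"slide": [0,0,-10],"dr": [0,0,0],"jaw": 10},{"slide": [0,0,-40],"dr": [0,0,0],"jaw": 10},{"slide": [0,0,-80],"dr": [0,0,0],"jaw": 10},{"slide": [0,0,-125],"dr": [0,0,0],"jaw": 10},{"slide": [0,0,-145],"dr": [0,0,0],"jaw": 10}])

```text
clock: 15.4
position: [473.7, -64.6, 151.4]
ee_rot: [1.0, -0.026, 0.002, -0.0]
contact_force: [-0.1, -1.1, -0.8]
gripper_width: 19.7
grasp_force: 58.9
```

```bash
python3 -c "
from h import *
stt(); to(540,275,150,76.5)"
```

```text
t 15.4 pos [473.7 -64.6 151.4] yaw -2.9 F [-0.07 -1.07 -0.83] w 19.7 g 58.9
slide [  48.8 -342.5    2. ] dist 346 dr [ 0.02 -0.03 -9.93]
```

Emit:
step_arm(motion=[{"slide": [4,-30,0],"dr": [0,0,-1.2],"jaw": 10},{"slide": [10,-75,0],"dr": [0,0,-2.5],"jaw": 10},{"slide": [17,-125,0],"dr": [0,0,-3.8],"jaw": 10},{"slide": [25,-175,0],"dr": [0,0,-5.1],"jaw": 10},{"slide": [32,-225,0],"dr": [0,0,-6.4],"jaw": 10},{"slide": [39,-275,0],"dr": [0,0,-7.7],"jaw": 10},{"slide": [45,-320,0],"dr": [0,0,-9],"jaw": 10},{"slide": [49,-342,0],"dr": [0,0,-9.9],"jaw": 10}])

```text
clock: 16.4
position: [539.2, 276.5, 148.3]
ee_rot: [0.785, 0.62, -0.0, -0.0]
contact_force: [0.2, 0.4, -0.9]
gripper_width: 19.6
grasp_force: 58.9
```

```bash
python3 look.py w6; python3 - <<'E'
from h import *
st=np.load("pics/w6.npy",allow_pickle=True)[0]; K,T=cam("wrist",st); im=cv2.imread("pics/w6.png")
for c in blobs(im,(8,50,90),(26,170,255),500):
    w=np.array([plane(K,T,q,14)[:2] for q in c[:,0]],np.float32)
    a=cv2.minAreaRect(w); print(cv2.boundingRect(c),np.round(a[0],1),np.round(a[1],1),round(a[2],1))
to(558,352,60,76.5)
E
```

```text
t 16.4 pos [539.2 276.5 148.3] yaw 76.6 F [ 0.18  0.36 -0.86] w 19.6 g 58.9
(341, 232, 85, 49) [662.5 161.8] [49.9 99.9] 64.4
(219, 13, 75, 173) [556.1 351. ] [157.8  65.9] 76.7
slide [75.7  0.5 88.3] dist 116 dr [ 0.01 -0.01  0.04]
```

View pics/w6.png

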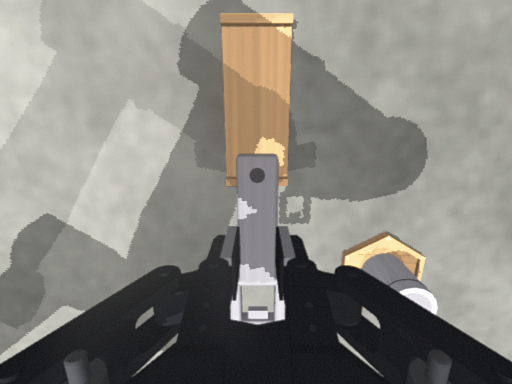

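The opener is held straight and in line with the rest, which is centred at pixel (257,100), about (557,351.5). Moving over it and down.

Emit:
step_arm(motion=[{"slide": [30,0,5],"dr": [0,0,0],"jaw": 10},{"slide": [65,0,10],"dr": [0,0,0],"jaw": 10},{"slide": [80,0,35],"dr": [0,0,0],"jaw": 10},{"slide": [81,0,70],"dr": [0,0,0],"jaw": 10},{"slide": [81,0,100],"dr": [0,0,0],"jaw": 10},{"slide": [81,0,118],"dr": [0,0,0],"jaw": 10},{"slide": [81,0,124],"dr": [0,0,0],"jaw": 10},{"slide": [81,0,124],"dr": [0,0,0],"jaw": 10}])

```text
clock: 17.45
position: [559.1, 353.1, 24.9]
ee_rot: [0.787, 0.617, 0.0, 0.0]
contact_force: [0.2, -0.1, 0.0]
gripper_width: 20.0
grasp_force: 58.9
```

```bash
python3 -c "
from h import *
stt(); to(558,355.4,16.5)"
```

```text
t 17.45 pos [559.1 353.1  24.9] yaw 76.2 F [ 0.25 -0.06  0.03] w 20.0 g 58.9
slide [ 2.  -1.6  8.4] dist 9 dr [ 0. -0. -0.]
```

Emit:
step_arm(motion=[{"slide": [2,-1.5,4],"dr": [0,0,0],"jaw": 10},{"slide": [2,-1.5,7],"dr": [0,0,0],"jaw": 10},{"slide": [2,-1.5,8],"dr": [0,0,0],"jaw": 10},{"slide": [2,-1.5,8],"dr": [0,0,0],"jaw": 10},{"slide": [2,-1.5,8],"dr": [0,0,0],"jaw": 30},{"slide": [2,-1.5,8],"dr": [0,0,0],"jaw": 45},{"slide": [2,-1.5,8],"dr": [0,0,0],"jaw": 50},{"slide": [2,-1.5,-20],"dr": [0,0,0],"jaw": 50}])

```text
clock: 18.45
position: [556.3, 354.0, 42.1]
ee_rot: [0.787, 0.617, -0.003, 0.0]
contact_force: [-0.5, 0.8, 0.8]
gripper_width: 50.2
grasp_force: 0.0
```

Emit:
step_arm(motion=[{"slide": [0,0,-40],"dr": [0,0,0],"jaw": 50},{"slide": [0,0,-90],"dr": [0,0,0],"jaw": 85},{"slide": [-20,0,-130],"dr": [0,0,0],"jaw": 85},{"slide": [-70,0,-150],"dr": [0,0,0],"jaw": 85},{"slide": [-120,0,-150],"dr": [0,0,0],"jaw": 85},{"slide": [-180,0,-150],"dr": [0,0,0],"jaw": 85},{"slide": [-240,0,-150],"dr": [0,0,0],"jaw": 85},{"slide": [-300,0,-150],"dr": [0,0,0],"jaw": 85}])

```text
clock: 19.45
position: [485.7, 62.1, 194.6]
ee_rot: [0.787, 0.618, 0.0, 0.0]
contact_force: [0.9, -0.4, -0.2]
gripper_width: 85.0
grasp_force: 0.0
```

```bash
python3 -c "
from h import *
stt(); to(439,-230,170,76.5)"
```

```text
t 19.45 pos [485.7  62.1 194.6] yaw 76.3 F [ 0.94 -0.42 -0.17] w 85.0 g 0.0
slide [-294.9   24.    24.5] dist 297 dr [ 0.01 -0.   -0.03]
```

The right tin sits near the organiser, so I'll close along x. That means turning the tool to about −85° of yaw, since joint 6 would otherwise run out of range.

Emit:
step_arm(motion=[{"slide": [-10,1,0],"dr": [0,0,1.3],"jaw": 85},{"slide": [-40,3,0],"dr": [0,0,2.6],"jaw": 85},{"slide": [-80,6,0],"dr": [0,0,3.9],"jaw": 85},{"slide": [-120,9,0],"dr": [0,0,5.2],"jaw": 85},{"slide": [-160,12,0],"dr": [0,0,6.5],"jaw": 85},{"slide": [-200,16,0],"dr": [0,0,7.8],"jaw": 85},{"slide": [-240,20,0],"dr": [0,0,9.1],"jaw": 85},{"slide": [-270,23,0],"dr": [0,0,10.4],"jaw": 85}])

```text
clock: 20.45
position: [444.0, -205.3, 194.5]
ee_rot: [0.998, -0.064, 0.0, 0.0]
contact_force: [0.7, 0.2, 0.3]
gripper_width: 84.8
grasp_force: 0.0
```

```bash
python3 -c "
from h import *
stt(); to(437,-232,195,-85)"
```

```text
t 20.45 pos [ 444.  -205.3  194.5] yaw -7.4 F [0.66 0.21 0.31] w 84.8 g 0.0
slide [-3.6 27.4 -0.5] dist 28 dr [-0.   -0.    9.71]
```

Emit:
step_arm(motion=[{"slide": [-1,4,0],"dr": [0,0,1.3],"jaw": 85},{"slide": [-1,8,0],"dr": [0,0,2.6],"jaw": 85},{"slide": [-2,12,0],"dr": [0,0,3.9],"jaw": 85},{"slide": [-2,16,0],"dr": [0,0,5.2],"jaw": 85},{"slide": [-3,20,0],"dr": [0,0,6.5],"jaw": 85},{"slide": [-3,24,0],"dr": [0,0,7.8],"jaw": 85},{"slide": [-3.5,27,0],"dr": [0,0,9.1],"jaw": 85},{"slide": [-3.5,27,0],"dr": [0,0,9.7],"jaw": 85}])

```text
clock: 21.45
position: [437.6, -230.4, 194.5]
ee_rot: [0.739, -0.674, 0.0, -0.0]
contact_force: [-0.3, 0.7, 0.6]
gripper_width: 85.3
grasp_force: 0.0
```

```bash
python3 look.py w7; python3 - <<'E'
from h import *
st=np.load("pics/w7.npy",allow_pickle=True)[0]; K,T=cam("wrist",st); im=cv2.imread("pics/w7.png")
for v in (185,200):
 for c in blobs(im,(0,0,v),(179,30,255),300):
    w=np.array([plane(K,T,q,66)[:2] for q in c[:,0]],np.float32)
    a=cv2.minAreaRect(w); e=cv2.minEnclosingCircle(w); print(v,cv2.boundingRect(c),np.round(a[0],1),np.round(a[1],1),"circ",np.round(e[0],1),round(e[1],1))
E
```

```text
t 21.45 pos [ 437.6 -230.4  194.5] yaw -84.8 F [-0.27  0.7   0.58] w 85.3 g 0.0
185 (236, 171, 48, 39) [ 431.1 -218.3] [50.1 31.2] circ [ 435.9 -226. ] 25.2
185 (271, 46, 91, 78) [ 391.7 -327.3] [77.7 52. ] circ [ 391.3 -327.5] 46.1
200 (236, 171, 48, 39) [ 430.9 -218.3] [49.6 30.9] circ [ 435.5 -225.9] 25.1
200 (272, 53, 84, 71) [ 393.9 -324.6] [71.2 47.7] circ [ 393.5 -324.3] 42.2
```

View pics/w7.png

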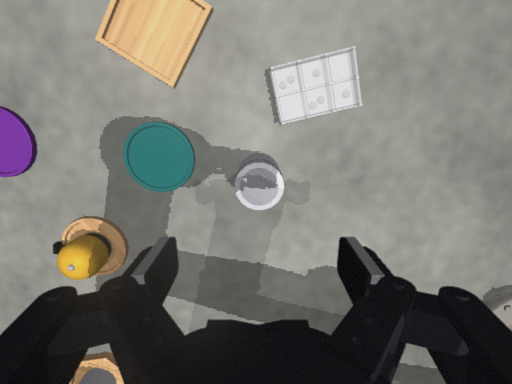

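The tin top is centred near pixel (259,186), at (436,−227). The fingers at ±x are clear of both the organiser and the turquoise dish. Grasping.

Emit:
step_arm(motion=[{"slide": [-3.5,1.5,30],"dr": [0,0,0],"jaw": 85},{"slide": [-3.5,1.5,70],"dr": [0,0,0],"jaw": 85},{"slide": [-3.5,1.5,115],"dr": [0,0,0],"jaw": 85},{"slide": [-3.5,1.5,150],"dr": [0,0,0],"jaw": 85},{"slide": [-3.5,1.5,166],"dr": [0,0,0],"jaw": 85},{"slide": [-3.5,1.5,166],"dr": [0,0,0],"jaw": 60},{"slide": [-3.5,1.5,166],"dr": [0,0,0],"jaw": 45},{"slide": [-3.5,1.5,166],"dr": [0,0,0],"jaw": 40}])

```text
clock: 22.5
position: [436.7, -227.0, 29.4]
ee_rot: [0.74, -0.673, 0.001, -0.001]
contact_force: [0.2, 0.5, 1.0]
gripper_width: 50.8
grasp_force: 63.3
```

Emit:
step_arm(motion=[{"slide": [0,0,0],"dr": [0,0,0],"jaw": 40},{"slide": [0,0,0],"dr": [0,0,0],"jaw": 40},{"slide": [0,0,-5],"dr": [0,0,0],"jaw": 40},{"slide": [0,0,-20],"dr": [0,0,0],"jaw": 40},{"slide": [0,0,-50],"dr": [0,0,0],"jaw": 40},{"slide": [0,0,-85],"dr": [0,0,0],"jaw": 40},{"slide": [0,0,-115],"dr": [0,0,0],"jaw": 40},{"slide": [0,0,-120],"dr": [0,0,0],"jaw": 40}])

```text
clock: 23.5
position: [436.3, -226.8, 149.4]
ee_rot: [0.74, -0.673, 0.001, -0.001]
contact_force: [0.6, 0.2, -5.4]
gripper_width: 50.6
grasp_force: 63.5
```

```bash
python3 -c "
from h import *
stt(); to(560,-300,150)"
```

```text
t 23.5 pos [ 436.3 -226.8  149.4] yaw -84.6 F [ 0.62  0.16 -5.44] w 50.6 g 63.5
slide [  84.6 -116.2   -0.2] dist 144 dr [-0.02 -0.    0.  ]
```

Fz is −5.4 N, so this is the full tin. Carrying it short of the square tray and looking.

Emit:
step_arm(motion=[{"slide": [8,-12,0],"dr": [0,0,0],"jaw": 40},{"slide": [24,-33,-5],"dr": [0,0,0],"jaw": 40},{"slide": [42,-58,-10],"dr": [0,0,0],"jaw": 40},{"slide": [60,-82,-15],"dr": [0,0,0],"jaw": 40},{"slide": [75,-103,-20],"dr": [0,0,0],"jaw": 40},{"slide": [83,-114,-25],"dr": [0,0,0],"jaw": 40},{"slide": [85,-116,-25],"dr": [0,0,0],"jaw": 40},{"slide": [85,-116,-25],"dr": [0,0,0],"jaw": 40}])

```text
clock: 24.5
position: [558.6, -300.3, 171.1]
ee_rot: [0.74, -0.673, -0.002, 0.001]
contact_force: [-0.5, 0.4, -4.6]
gripper_width: 50.9
grasp_force: 63.6
```

```bash
python3 look.py w8; python3 - <<'E'
from h import *
st=np.load("pics/w8.npy",allow_pickle=True)[0]; K,T=cam("wrist",st); im=cv2.imread("pics/w8.png")
for c in blobs(im,(8,50,60),(28,170,255),500):
    w=np.array([plane(K,T,q,9)[:2] for q in c[:,0]],np.float32)
    a=cv2.minAreaRect(w); print(cv2.boundingRect(c),np.round(a[0],1),np.round(a[1],1),round(a[2],1))
to(566,-372,40)
E
```

```text
t 24.5 pos [ 558.6 -300.3  171.1] yaw -84.6 F [-0.48  0.38 -4.61] w 50.9 g 63.6
(201, 36, 121, 126) [ 562.9 -378.7] [93.4 93.4] 63.8
slide [ 72.4  -1.1 131.5] dist 150 dr [0.02 0.01 0.  ]
```

View pics/w8.png

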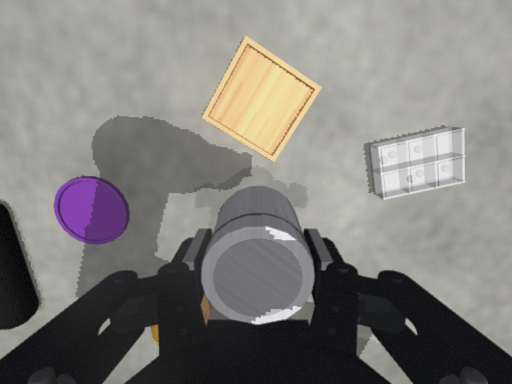

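The square tray is at pixel (262,99), about (563.5,−378.5). Lowering the tin.

Emit:
step_arm(motion=[{"slide": [25,1,5],"dr": [0,0,0],"jaw": 40},{"slide": [60,2,15],"dr": [0,0,0],"jaw": 40},{"slide": [77,2.5,40],"dr": [0,0,0],"jaw": 40},{"slide": [78,2.5,75],"dr": [0,0,0],"jaw": 40},{"slide": [78,2.5,105],"dr": [0,0,0],"jaw": 40},{"slide": [78,2.5,122],"dr": [0,0,0],"jaw": 40},{"slide": [78,2.5,128],"dr": [0,0,0],"jaw": 40},{"slide": [78,2.5,128],"dr": [0,0,0],"jaw": 40}])

```text
clock: 25.55
position: [564.8, -378.5, 45.9]
ee_rot: [0.74, -0.673, 0.001, -0.0]
contact_force: [0.5, -0.2, -3.8]
gripper_width: 50.5
grasp_force: 63.6
```

```bash
python3 -c "
from h import *
stt(); to(563.5,-378.5,34.5)"
```

```text
t 25.55 pos [ 564.8 -378.5   45.9] yaw -84.5 F [ 0.48 -0.23 -3.77] w 50.5 g 63.6
slide [-0.1  1.3 11.4] dist 12 dr [-0.01 -0.01  0.  ]
```

Emit:
step_arm(motion=[{"slide": [0,1,5],"dr": [0,0,0],"jaw": 40},{"slide": [0,1,9],"dr": [0,0,0],"jaw": 40},{"slide": [0,1,11.5],"dr": [0,0,0],"jaw": 40},{"slide": [0,1,11.5],"dr": [0,0,0],"jaw": 40},{"slide": [0,1,11.5],"dr": [0,0,0],"jaw": 60},{"slide": [0,1,11.5],"dr": [0,0,0],"jaw": 80},{"slide": [0,1,11.5],"dr": [0,0,0],"jaw": 85},{"slide": [0,1,5],"dr": [0,0,0],"jaw": 85}])

```text
clock: 26.55
position: [563.1, -378.4, 40.1]
ee_rot: [0.74, -0.673, -0.0, 0.0]
contact_force: [-0.1, -1.0, -0.0]
gripper_width: 85.4
grasp_force: 0.0
```

Emit:
step_arm(motion=[{"slide": [0,0,-20],"dr": [0,0,0],"jaw": 85},{"slide": [0,0,-60],"dr": [0,0,0],"jaw": 85},{"slide": [0,0,-100],"dr": [0,0,0],"jaw": 85},{"slide": [-30,20,-150],"dr": [0,0,0],"jaw": 85},{"slide": [-60,60,-190],"dr": [0,0,0],"jaw": 85},{"slide": [-80,100,-220],"dr": [0,0,0],"jaw": 85},{"slide": [-90,140,-230],"dr": [0,0,0],"jaw": 85},{"slide": [-90,140,-230],"dr": [0,0,0],"jaw": 85}])

```text
clock: 27.55
position: [413.8, -301.9, 273.1]
ee_rot: [0.74, -0.673, 0.002, -0.001]
contact_force: [0.3, -0.1, -0.7]
gripper_width: 84.8
grasp_force: 0.0
```

```bash
python3 - <<'E'
from h import *
stt(); K,T=cam("top"); im=optics.get_image("top"); cv2.imwrite("pics/top1.png",im)
cv2.imwrite("pics/top1c.png",cv2.resize(im[130:280,95:415],None,fx=2.5,fy=2.5,interpolation=cv2.INTER_CUBIC))
s=optics.get_image("scene"); cv2.imwrite("pics/scene1.png",s); cv2.imwrite("pics/scene1c.png",cv2.resize(s[120:310,120:420],None,fx=2.6,fy=2.6,interpolation=cv2.INTER_CUBIC))
for t,lo,hi,z in [("yel",(18,171,80),(32,255,255),30),("tin66/5+66",(0,0,165),(179,40,255),71),("opener",(0,0,165),(179,40,255),22)]:
  for c in blobs(im,lo,hi,40):
    w=np.array([plane(K,T,q,z)[:2] for q in c[:,0]],np.float32); a=cv2.minAreaRect(w)
    if max(a[1])<130 and a[0][0]>350 and abs(a[0][1])<430: print(t,np.round(a[0],1),np.round(a[1],1),round(a[2],1))
E
```

```text
t 27.55 pos [ 413.8 -301.9  273.1] yaw -84.6 F [ 0.28 -0.12 -0.66] w 84.8 g 0.0
yel [ 650.2 -106. ] [47.8 44.5] 0.5
tin66/5+66 [362.5 146. ] [23.6 58.5] 40.5
tin66/5+66 [557.2 337.7] [105.1  31.9] 76.7
tin66/5+66 [ 562.9 -379.6] [59.1 49.7] 31.9
tin66/5+66 [659.9 132.5] [50.4 50.4] 64.6
opener [358.3 151.1] [24.4 60.7] 40.5
opener [560.4 350.1] [109.   33.1] 76.7
opener [ 566.3 -394.5] [61.3 51.6] 31.9
opener [667.  137.1] [52.3 52.3] 64.6
```

View pics/top1c.png

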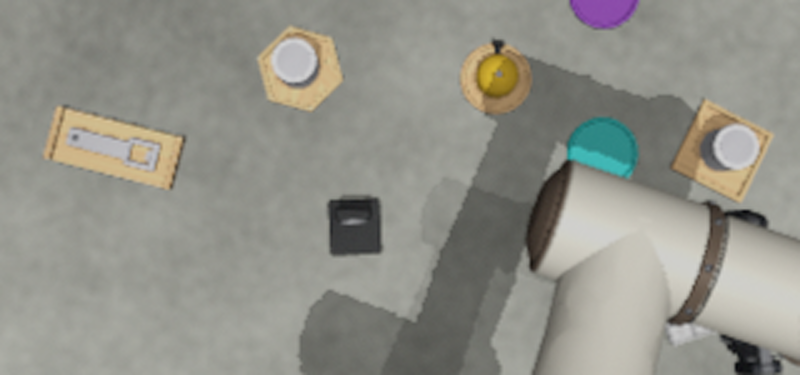

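View pics/scene1c.png

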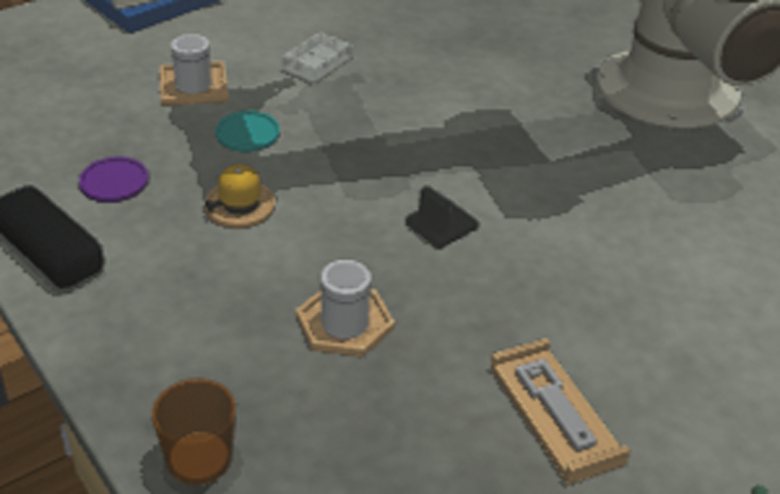

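Both views show every item seated: opener on the rest, bell in its dish, and a tin upright in each tray. All are within about 5 mm of centre, and the dock and organiser haven't moved.

```bash
python3 -c "
from bench import arm
print(arm.job_done())"
```

```text
the job is handed in; nothing more can be done
None
```

The job is handed in at about 28 s: opener on the rest, bell in the dish, full tin in the square tray and empty tin in the six-sided one, with the dock and organiser untouched; no verdict came back.

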